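# Pack the keeping box, release the lid stay and close the lid

## Robot

A 6-joint arm with a two-finger parallel gripper is mounted at the origin on a cart in front of the work surface, level with it; the furniture and walls round the work are solid. World frame = base frame: x ahead of the robot, y to its left, z up, the work surface at z = 0. Lengths are in m, angles in rad, forces in N, time in s.
With the tool pointing down it reaches from about 0.25 to 0.775 m from the base axis. Payload 8.9 kg.
Tool frame: the origin (TCP) lies at the very end of the fingers, on their centre line; the grasp point (between the pads) lies 19 mm behind it; z points along the fingers, y is the line along which they close (so a half turn about z gives the same grasp; the last joint's range is limited). The gripper opens to 85 mm and grips with 20 to 120 N. Pads are 22 mm wide; open, the fingers measure 114 mm over their backs; the gripper's body (76 mm by 85 mm) begins 54 mm behind the grasp point. The pads swing forward as they close: fully open they stand 13 mm farther back than shut.
Start: joints at [1.143, 0.291, -0.153, 1.127, 0, 1.431], TCP at [0.15, 0.503, 0.231] pointing down, gripper open.
Joint ranges: [-2.52, 2.52], [-0.91, 1.74], [-1.3, 1.37], [-1.96, 2.02], [-1.52, 1.47], [-3.14, 3.14]. Speed limits (rad/s): [2.22, 2.22, 2.79, 3.14, 3.14, 3.14].

## Interface

Orientations are given as a unit quaternion [w, x, y, z].
In Python, from bench import robot, ticket, capture, camera_params gives the robot as it stands (robot), with the cameras as plain functions and the job (ticket).
- The arm moves only by the tool drive_effector, called after "Emit:" in YAML: its name, and indented under it one key for each argument. Schema: {"type":"object","properties":{"steps":{"type":"object","properties":{"finger_gap":{"type":"array","items":{"type":"number"},"minItems":1,"maxItems":20},"x":{"type":"array","items":{"type":"number"},"minItems":1,"maxItems":20},"y":{"type":"array","items":{"type":"number"},"minItems":1,"maxItems":20},"z":{"type":"array","items":{"type":"number"},"minItems":1,"maxItems":20},"drx":{"type":"array","items":{"type":"number"},"minItems":1,"maxItems":20},"dry":{"type":"array","items":{"type":"number"},"minItems":1,"maxItems":20},"drz":{"type":"array","items":{"type":"number"},"minItems":1,"maxItems":20}},"additionalProperties":false,"required":["finger_gap","x","y","z","drx","dry","drz"]},"clamp_n":{"type":"number"},"only":{"type":"string"},"quiet":{"type":"boolean"},"lines":{"type":"string"}},"required":["steps"],"additionalProperties":false}. steps is an object with one list for each field, all of the same length, 1 to 20, a row being the entries at one place: finger_gap (the opening from 0.0 (shut) to 1.0 (fully open)), x, y, z (the shift in a scale on which 1.0 is 0.75 m), drx, dry, drz (a rotation vector in normalised numbers (1 is 2 rad)); each row is the pose to reach, as a shift and turn from the pose commanded when the call began, along the tool's axes at that moment; what a row does not reach only later rows make up. A row lasts 1/10 s, in which the tool goes at most 0.05 m and 0.15 rad, less where a joint would pass 70% of its speed; a pose out of reach is approached as far as the arm can. The fingers move at their own pace and stop on an object; clamp_n is the grip in N (left out, the last holds). Time passes only in rows, so rows that do not move let the fingers close. The tool returns the time, the measured TCP pose, the force, the opening and the grip force at its end. only (a regular expression) keeps the lines of the reply that match it, lines (a string "A,B") keeps lines A to B, and quiet returns only ok. Shift and turn numbers lie between -1 and 1, and a call with a number outside is refused. Input that does not fit is refused with a message, and nothing moves.
- robot.get_obs(): the state, without advancing time (a new reading comes with each control period).
- capture(name): name is "scene" or "top" or "wrist"; returns (picture, depth): 420x560x3 uint8, blue, green, red; 420x560 float32, m along the optical axis (not along the pixel's ray), 0 where there is no reading.
- camera_params(name): a dict with "fx", "fy", "cx", "cy" (pixels), "R" (3x3) and "t" (3): a world point X has camera coordinates R X + t; the wrist camera has in their place "mount" (4x4, takes a point from camera to tool coordinates, whose origin is the TCP and whose axes are the flange's). Camera axes: x right, y down, z forward; pixel columns grow to the right and rows downward; lengths in m; the calibration is good to about 2 mm. A picture is of the moment at which its call begins: read the wrist's pose just before it. camera_params takes no time and is no camera call.
- ticket.finish_job(): hands the job in; it is judged then, once.
The state is a dict: "clock": time; "q": joint angles; "qd": joint speeds; "effort": joint torques, N m; "tcp_pos": TCP position; "tool_rot": TCP orientation; "wrist_force": force on the tool from outside, world axes, zero at the start; "wrist_torque": the same for the moment, N m; "grip_width": opening from 0.0 (shut) to 1.0 (fully open); "grip_force": force on a finger pad.
Only numpy, scipy, OpenCV 4.12 (cv2) and the standard library are available. Lean on these libraries where they do the work, as an engineer would, in place of code of your own. Each camera call takes 0.05 s, during which the arm holds its last target. There are 200 camera calls.

## Task

The spice jar standing in the open wooden box is too tall for it: stand it upright on the chopping board, and put the garlic from the board into the box. Then lift the knee of the folding lid stay past centre by its black bar so that it unlocks, and lower the lid gently, never letting it drop, until it is fully shut. Leave everything else where it stands.

Things in the scene. Friction and masses are not known exactly. Their poses are not given: they have to be found in the camera images.
- box: Open-topped wooden box, fixed to the worktop, 180 mm deep (own x) x 220 mm wide (own y) x 100 mm high to the rim; walls 10 mm, inner floor 16 mm above the worktop. Origin: centre of its underside; own -x is its front (toward the robot), own +y its left side, which carries the lid stay. The lid is hinged along the back rim (own x = +90 mm, z = 100 mm).
- lid (a joint): Lid hinge (wooden board 182x220x12 mm, 0.42 kg). 0 = propped open, 75 degrees up from shut, overhanging the back of the box: free edge above own x = +43 mm of the box, 276 mm above the worktop, its loop handle to 305 mm. Grows as it closes; 1.309 = shut. Stiff hinge: unlocked, it stays put near fully open, but let go beyond about 0.2 it falls shut hard.
- lid_handle (a point): Middle of the steel loop handle (8 mm round bar, 80 mm long parallel to the hinge, 26 mm off the lid's front edge).
- knee (a joint): Knee of the folding stay outside the box's left wall: flat steel links, lower 75 mm (pivoted on the box), upper 54 mm (on the lid's edge). 0 = locked, sagged back against its stop: the lid cannot be pushed shut. Lifted up and forward it is straight (dead centre) at 0.25, unlocked beyond, and folds forward to 2.95 with the lid shut; lid and stay then move together.
- stay_grip (a point): Grip point on the black round release bar at the knee, 12 mm thick, level along own y of the box, reaching 34 mm inward (to 18 mm from the links) and 30 mm outward from here; 150 mm above the worktop when locked. Rides on a circle of radius 75 mm about stay_pivot and turns with the lower link, so can turn in pads that pinch it from above. 1 to 5 N lift it; guiding it round lowers the lid.
- stay_pivot (a point): Point on the axis (along own y of the box) of the lower link's fixed pivot, level with stay_grip in y; 86 mm above the worktop, own x = +15 mm of the box. From here stay_grip lies 2.11 rad up from the box's forward direction (up and back) when locked, about 2.0 at dead centre, -0.11 (forward, just below level) when the lid is shut.
- jar: The spice jar with a red cap that stands in the box, 45 mm in diameter, 106 mm tall (cap: top 21 mm). Origin: centre of its underside; own z up. It stands 22 mm out of the box.
- garlic: Garlic bulb 60 x 57 x 58 mm high, on the chopping board. Origin: centre of its underside, own z up.
- board: Wooden chopping board, fixed, 230 (own x) x 340 (own y) x 22 mm high. Origin: centre of its underside. Three things stand on it at three of the four places own x = +-52, y = +-80 mm; the fourth is free.
- lemon: Bystander: lemon 78 x 55 x 56 mm on the board. Origin: centre of its underside.
- board_jar: Bystander: another spice jar, 45 mm in diameter, 106 mm tall, on the board. Origin: centre of its underside.
- honey: Bystander: squat glass jar with black cap, 63 mm in diameter, 94 mm tall, on the worktop at the back. Origin: centre of its underside.
- back_jar: Bystander: spice jar, 45 mm in diameter, 106 mm tall, at the back. Origin: centre of its underside.

How it is judged:
By the outcome, as a careful person would: the job done as asked, in the order asked, and still so for the second after the job is handed in, with the robot touching nothing.
It also fails if it takes over 72 s, if anything falls off the work surface, if the arm or the gripper's body presses on something with over 40 N, if the wrist force passes 120 N, or if a joint passes its speed limit or range.

## Working session

There is one attempt and no reset: what is moved stays moved. The work goes in short steps, Python scripts to look and compute and a tool call to move; the robot and the scene stay as the last step left them, time stands still between calls to the robot, and variables do not carry over. Pictures are saved under pics/ and viewed, at most 10 in all, crops included, and the job is handed in when it is done.

```bash
ls; mkdir -p pics
```

Run:
```python
from bench import robot, ticket, capture, camera_params
import cv2,numpy as np
for n in("scene","top"):
    p,d=capture(n);cv2.imwrite(f"pics/{n}0.png",p);np.save(f"pics/{n}0.npy",d)
    c=camera_params(n);print(n,c)
print(camera_params("wrist"));print(robot.get_obs())
```

```text
bench.py
pics
scene {'fx': 390.4438227085754, 'fy': 390.4438227085754, 'cx': 280.6391674150162, 'cy': 207.97912304622565, 'R': array([[ 0.61083226, -0.79175614,  0.00248329],
       [-0.65264918, -0.50528331, -0.56456871],
       [ 0.4482555 ,  0.34323607, -0.82538234]]), 't': array([-0.38274676,  0.46405764,  0.78823944])}
top {'fx': 412.6161275929999, 'fy': 412.6161275929999, 'cx': 278.84353159502433, 'cy': 212.06908844386464, 'R': array([[ 0.00768046, -0.99982204, -0.01723056],
       [-0.99754766, -0.00646195, -0.06969159],
       [ 0.06956784,  0.01772357, -0.99741977]]), 't': array([-0.03669395,  0.59729847,  1.29698263])}
{'fx': 345.9227264401405, 'fy': 345.9227264401405, 'cx': 273.92369235053405, 'cy': 207.81793442346742, 'mount': array([[-2.59347043e-04, -9.48395142e-01, -3.17090819e-01,
         8.16131203e-02],
       [ 9.99999939e-01, -1.72277603e-04, -3.02625556e-04,
        -9.88484554e-04],
       [ 2.32380961e-04, -3.17090878e-01,  9.48395129e-01,
        -1.42532511e-01],
       [ 0.00000000e+00,  0.00000000e+00,  0.00000000e+00,
         1.00000000e+00]])}
{'clock': 0.1, 'q': array([ 1.14268511e+00,  2.91212789e-01, -1.54045368e-01,  1.12671864e+00,
       -7.14140162e-06,  1.43147858e+00]), 'qd': array([ 0.00184947, -0.00166459,  0.00060458, -0.00130698, -0.00029554,
       -0.00172003]), 'effort': array([ 1.48234481e-03, -5.37979531e+01,  3.31917107e+01,  9.41726292e-03,
       -1.19232900e-04,  2.45448479e-05]), 'tcp_pos': array([0.14935826, 0.50289045, 0.23079758]), 'tool_rot': array([-1.61792863e-04,  1.43895443e-01,  9.89592721e-01, -5.67638731e-04]), 'wrist_force': array([-0.9333596 , -0.38284649,  0.84873723]), 'wrist_torque': array([-0.02325472, -0.01660641, -0.057215  ]), 'grip_force': 0.0, 'grip_width': 0.9998261777171573}
```

View pics/top0.png

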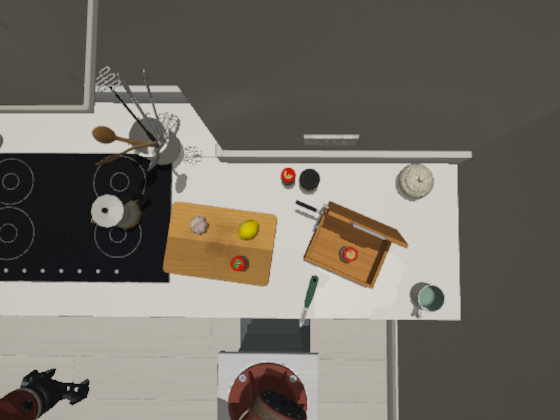

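View pics/scene0.png

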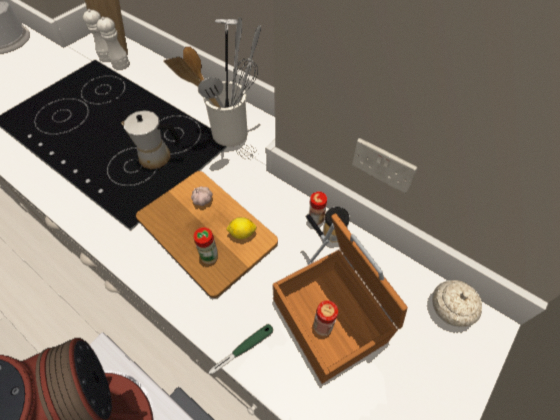

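The top view shows the board (corners about (174,203), (276,214), (266,285), (165,272)), garlic (199,226), lemon (249,230), board jar (239,264). The free place is at lower left, around (190,257). The box is at about (352,250), its jar's cap at (350,254), and the stay bar at (307,207). The scene view confirms this.

Create h.py:
```python
from bench import robot, ticket, capture, camera_params
import cv2,numpy as np
from scipy.spatial.transform import Rotation as Ro
def cloud(n,d,c=None):
    c=c or camera_params(n);v,u=np.indices(d.shape)
    X=np.stack([(u-c["cx"])/c["fx"]*d,(v-c["cy"])/c["fy"]*d,d],-1)
    return (X-c["t"])@c["R"]
def rot(o=None):
    o=o or robot.get_obs();return Ro.from_quat(np.roll(o["tool_rot"],-1)).as_matrix()
def wristcloud():
    o=robot.get_obs();p,d=capture("wrist");c=camera_params("wrist");M=c["mount"];v,u=np.indices(d.shape)
    X=np.stack([(u-c["cx"])/c["fx"]*d,(v-c["cy"])/c["fy"]*d,d],-1)@M[:3,:3].T+M[:3,3]
    return p,d,X@rot(o).T+o["tcp_pos"]
def proj(n,P):
    c=camera_params(n);q=c["R"]@np.array(P)+c["t"];return (q[:2]/q[2]*[c["fx"],c["fy"]]+[c["cx"],c["cy"]]).round(1)
```

Run:
```python
from h import *
T=cv2.imread("pics/top0.png");S=cv2.imread("pics/scene0.png")
dT=np.load("pics/top0.npy");W=cloud("top",dT);WS=cloud("scene",np.load("pics/scene0.npy"))
a=cv2.resize(T[185:295,285:415],None,fx=6,fy=5.4,interpolation=2);cv2.imwrite("pics/boxtop.png",a)
a=cv2.resize(S[195:385,260:420],None,fx=5,fy=3.15,interpolation=2);cv2.imwrite("pics/boxscene.png",cv2.resize(S[195:385,260:420],None,fx=3.15,fy=3.15,interpolation=2))
for n,(u,v) in dict(garlic=(199,226),lemon=(249,230),bj=(239,264),jar=(350,254),free=(190,257),bar=(307,207),honey=(310,180),bkj=(288,176),boxfl=(305,255),boxfr=(372,285),table=(290,290)).items(): print(n,W[v,u].round(3))
# board top
m=(abs(W[...,2]-.022)<.007)&(np.indices(dT.shape)[1]>155)&(np.indices(dT.shape)[1]<285)&(np.indices(dT.shape)[0]>195)&(np.indices(dT.shape)[0]<292)
print("board",cv2.minAreaRect(W[m][:,:2].astype(np.float32)))
m=(abs(W[...,2]-.1)<.008)&(np.indices(dT.shape)[1]>298)&(np.indices(dT.shape)[1]<410)&(np.indices(dT.shape)[0]>195)&(np.indices(dT.shape)[0]<292)
print("rim",m.sum(),cv2.minAreaRect(W[m][:,:2].astype(np.float32)))
for A,n in((W,"top"),(WS,"sc")):
  for nm,lo,c in(("garlic",.03,(.0,.0)),):
    pass
  z=A[...,2]
  for nm,(u,v),zl,zh in(("garlic",(199,226),.04,.09),("lemon",(249,230),.04,.09),("bj",(239,264),.11,.14),("jar",(350,254),.105,.13)):
    c=W[v,u];m=(z>zl)&(z<zh)&(np.hypot(A[...,0]-c[0],A[...,1]-c[1])<.045)
    P=A[m];print(n,nm,m.sum(),P.min(0).round(3),P.max(0).round(3))
```

```text
garlic [0.55  0.213 0.065]
lemon [0.538 0.057 0.074]
bj [0.438 0.08  0.133]
jar [ 0.469 -0.244  0.117]
free [0.453 0.248 0.024]
bar [ 0.603 -0.116  0.153]
honey [ 0.69  -0.127  0.095]
bkj [ 0.7   -0.061  0.108]
boxfl [ 0.464 -0.113  0.095]
boxfr [ 0.378 -0.31   0.101]
table [ 0.349 -0.07   0.002]
board ((0.49711543321609497, 0.16652809083461761), (0.3602800965309143, 0.22998477518558502), 82.65275573730469)
rim 655 ((0.49876755475997925, -0.24062040448188782), (0.23218196630477905, 0.19147054851055145), 66.8981704711914)
top garlic 250 [0.525 0.193 0.04 ] [0.582 0.247 0.079]
top lemon 322 [0.511 0.034 0.049] [0.57  0.093 0.082]
top bj 194 [0.417 0.064 0.111] [0.461 0.108 0.134]
top jar 193 [ 0.445 -0.264  0.105] [ 0.49  -0.22   0.129]
sc garlic 307 [0.524 0.193 0.04 ] [0.58  0.245 0.082]
sc lemon 467 [0.51  0.032 0.041] [0.57  0.092 0.082]
sc bj 325 [0.417 0.063 0.11 ] [0.461 0.107 0.134]
sc jar 403 [ 0.446 -0.266  0.105] [ 0.49  -0.222  0.128]
```

View pics/boxtop.png

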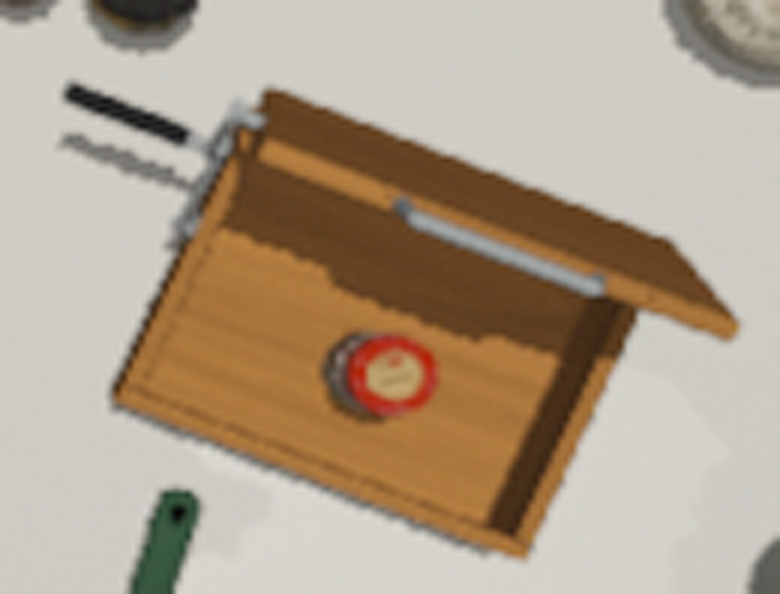

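View pics/boxscene.png

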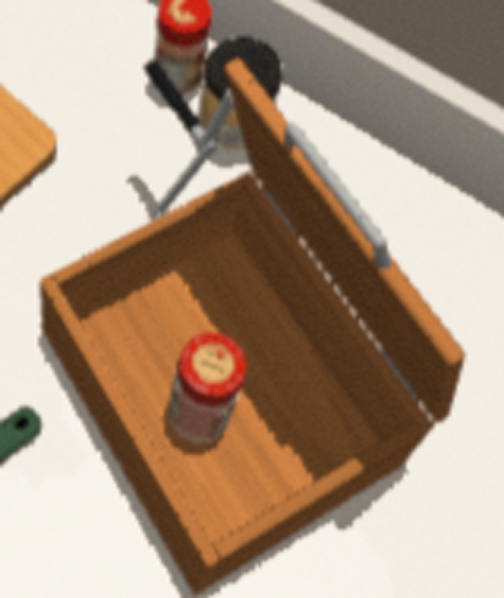

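Enlarged crop: the box's front corners are at top-view pixels (304.2,259.1) and (372.5,286.9). The black bar runs from (296.7,202.6) to (315.8,210). The jar stands roughly mid-box, with the lid's handle behind it.

Add to h.py:
```python
def at(n,u,v,z):
    c=camera_params(n);r=c["R"].T@[(u-c["cx"])/c["fx"],(v-c["cy"])/c["fy"],1];o=-c["R"].T@c["t"];return o+r*(z-o[2])/r[2]
def plan(wps):
    "wps: (x,y,z TCP, heading of tool x in deg); prints shift and turn in tool axes"
    o=robot.get_obs();R=rot(o)
    for x,y,z,h in wps:
        a=np.radians(h);X=np.array([np.cos(a),np.sin(a),0]);Z=np.array([0,0,-1.]);Q=np.stack([X,np.cross(Z,X),Z],1)
        print((R.T@(np.array([x,y,z])-o["tcp_pos"])).round(4),Ro.from_matrix(R.T@Q).as_rotvec().round(3))
```

Run:
```python
from h import *
fl=at("top",304.2,259.1,.1);fr=at("top",372.5,286.9,.1);print(fl,fr,np.linalg.norm(fl-fr))
ey=(fl-fr)/np.linalg.norm(fl-fr);ex=np.array([ey[1],-ey[0],0]);print("ey",ey,np.degrees(np.arctan2(ey[1],ey[0])))
c=(fl+fr)/2+.09*ex;print("centre",c)
# rim fit, depth points
W=cloud("top",np.load("pics/top0.npy"));WS=cloud("scene",np.load("pics/scene0.npy"))
f=lambda P:np.stack([(P-c)@ex,(P-c)@ey,P[...,2]],-1)
for n,A in(("top",W),("sc",WS)):
    L=f(A);m=(abs(L[...,0])<.12)&(abs(L[...,1])<.13)&(abs(A[...,2]-.1)<.006);P=L[m]
    print(n,"front x",np.percentile(P[abs(P[:,1])<.08][:,0],[1,2,5,25]).round(3),"y ends",np.percentile(P[:,1],[1,99]).round(3))
    mm=m&(L[...,0]<-.07)&(abs(L[...,1])<.1);print(" front slope",np.polyfit(L[mm][:,1],L[mm][:,0],1))
    mb=(L[...,1]>.125)&(L[...,1]<.22)&(A[...,2]>.12)&(A[...,2]<.19)&(L[...,0]<.08)&(L[...,0]>-.1)
    B=L[mb];print(" bar",len(B),B.mean(0).round(4),B.min(0).round(3),B.max(0).round(3))
for u,v in((296.7,202.6),(315.8,210)):print("barend",f(at("top",u,v,.153)[None]).round(4))
print("jar",f(np.array([[.468,-.243,0]])).round(3))
R=[]
plan([(.3,.3,.25,157),(.4679,-.2435,.25,157)])
```

```text
[ 0.4523237  -0.11035009  0.1       ] [ 0.37243445 -0.3119901   0.1       ] 0.21688934228795806
ey [0.36834105 0.92969074 0.        ] 68.38665800892076
centre [ 0.49605124 -0.24432079  0.1       ]
top front x [-0.096 -0.096 -0.095 -0.092] y ends [-0.111  0.11 ]
 front slope [ 0.0192627  -0.08941649]
 bar 96 [0.0525 0.1624 0.1554] [0.047 0.126 0.148] [0.059 0.197 0.16 ]
sc front x [-0.095 -0.094 -0.093 -0.089] y ends [-0.112  0.11 ]
 front slope [ 0.0239374  -0.08890416]
 bar 143 [0.0529 0.1615 0.1556] [0.048 0.126 0.149] [0.06  0.197 0.16 ]
barend [[0.0531 0.1914 0.153 ]]
barend [[0.0538 0.1327 0.153 ]]
jar [[-0.027 -0.009  0.   ]]
[-0.2022 -0.1516 -0.0191] [-0.001 -0.     0.113]
[-0.5179 -0.6248 -0.0186] [-0.001 -0.     0.113]
```

Add to h.py:
```python
EX=np.array([np.cos(np.radians(-22.9)),np.sin(np.radians(-22.9))]);EY=np.array([-EX[1],EX[0]]);C=np.array([.4923,-.2427])
def bx(x,y): return C+x*EX+y*EY
def plant(wps):
    "as plan, with tilt about tool y (rad) as 5th entry"
    o=robot.get_obs();R=rot(o)
    for x,y,z,h,t in wps:
        a=np.radians(h);X=np.array([np.cos(a),np.sin(a),0]);Z=np.array([0,0,-1.]);Q=np.stack([X,np.cross(Z,X),Z],1)@Ro.from_rotvec([0,t,0]).as_matrix()
        print((R.T@(np.array([x,y,z])-o["tcp_pos"])).round(4),Ro.from_matrix(R.T@Q).as_rotvec().round(3))
```

Run:
```python
from h import *
plant([(.35,.3,.26,157,-.1),(.40,-.2,.26,157,-.2),(.464,-.2435,.21,157,-.2)])
```

```text
[-0.2501 -0.1374 -0.0291] [ 0.004 -0.1    0.113]
[-0.4404 -0.6024 -0.0286] [ 0.01  -0.2    0.112]
[-0.5142 -0.6258  0.0214] [ 0.01  -0.2    0.112]
```

The manual's scale: shifts go in shares of 0.75 m and turns go in shares of 2 rad. Converting my numbers, -0.626 m is -0.8347, -0.6 m is -0.8, -0.05 rad is -0.025.

Emit:
drive_effector:
  steps: {"finger_gap":[1,1,1,1,1,1,1,1,1,1,1,1,1,1,1,1,1,1,1,1],"x":[-0.1333,-0.3333,-0.3333,-0.3333,-0.3333,-0.3333,-0.5867,-0.5867,-0.5867,-0.5867,-0.5867,-0.5867,-0.5867,-0.5867,-0.5867,-0.5867,-0.5867,-0.6853,-0.6853,-0.6853],"y":[-0.08,-0.1867,-0.1867,-0.1867,-0.1867,-0.1867,-0.8,-0.8,-0.8,-0.8,-0.8,-0.8,-0.8,-0.8,-0.8,-0.8,-0.8,-0.8347,-0.8347,-0.8347],"z":[-0.04,-0.04,-0.04,-0.04,-0.04,-0.04,-0.04,-0.04,-0.04,-0.04,-0.04,-0.04,-0.04,-0.04,-0.04,-0.04,-0.04,0.028,0.028,0.028],"drx":[0,0,0,0,0,0,0.005,0.005,0.005,0.005,0.005,0.005,0.005,0.005,0.005,0.005,0.005,0.005,0.005,0.005],"dry":[-0.025,-0.05,-0.05,-0.05,-0.05,-0.05,-0.1,-0.1,-0.1,-0.1,-0.1,-0.1,-0.1,-0.1,-0.1,-0.1,-0.1,-0.1,-0.1,-0.1],"drz":[0.025,0.055,0.055,0.055,0.055,0.055,0.055,0.055,0.055,0.055,0.055,0.055,0.055,0.055,0.055,0.055,0.055,0.056,0.056,0.056]}
  clamp_n: 40

```text
clock: 2.1
tcp_pos: [0.4649, -0.244, 0.2064]
tool_rot: [0.096, 0.199, 0.975, -0.018]
wrist_force: [0.6, 0.2, -0.4]
grip_width: 1.001
grip_force: 0.0
```

Run:
```python
from h import *
p,d,W=wristcloud();m=(W[...,2]>.112)&(W[...,2]<.135)&(np.hypot(W[...,0]-.468,W[...,1]+.243)<.04)
P=W[m];print(m.sum(),P.min(0),P.max(0),(P.min(0)+P.max(0))/2)
plant([(.464,-.2435,.21,157,-.2),(.467,-.2435,.074,157,-.2)])
cv2.imwrite("pics/w1.png",p);cv2.imwrite("pics/s1.png",capture("scene")[0])
```

```text
3143 [ 0.44563251 -0.26611425  0.11200908] [ 0.48992129 -0.22215272  0.12413383] [ 0.4677769  -0.24413349  0.11807145]
[-0.001  -0.0005 -0.0021] [ 0.003 -0.004 -0.   ]
[0.0227 0.0003 0.1319] [ 0.003 -0.004 -0.   ]
```

View pics/s1.png

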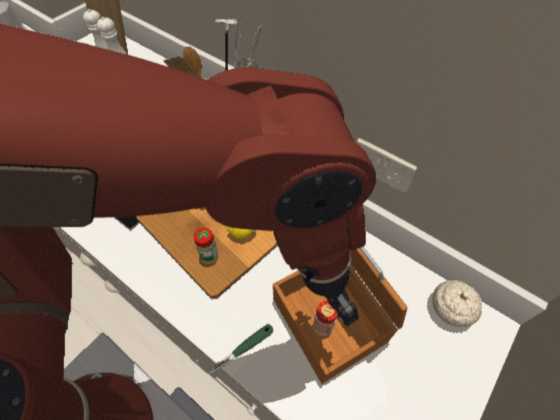

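Scene view: the gripper hangs over the box's jar (cap at (326,308)). The wrist is in front of the lid and clear of it with the tilt.

In the tool's units: 0.133 m is 0.1773, 0.018 m is 0.024.

Emit:
drive_effector:
  steps: {"finger_gap":[1,1,1,1,1,0,0,0,0,0],"x":[0.008,0.016,0.024,0.024,0.024,0.024,0.024,0.024,0.024,0.024],"y":[0,0,0,0,0,0,0,0,0,0],"z":[0.06,0.12,0.16,0.1773,0.1773,0.1773,0.1773,0.1773,0.1773,0.1773],"drx":[0,0,0,0,0,0,0,0,0,0],"dry":[0,0,0,0,0,0,0,0,0,0],"drz":[0,0,0,0,0,0,0,0,0,0]}
  clamp_n: 40

```text
clock: 3.2
tcp_pos: [0.4731, -0.2468, 0.078]
tool_rot: [0.099, 0.198, 0.975, -0.02]
wrist_force: [-1.2, 3.2, 8.8]
grip_width: 0.51
grip_force: 39.4
```

Run:
```python
from h import *
o=robot.get_obs();x,y,z=o["tcp_pos"]
plant([(x,y,z,157,-.2),(x-.03,y,z+.135,157,-.2),(.453,.15,.22,170,-.2),(.453-.0035,.241+.001,.17,172.7,-.2)])
```

```text
[0. 0. 0.] [0.001 0.003 0.   ]
[-1.000e-04 -1.150e-02 -1.378e-01] [0.001 0.003 0.   ]
[ 0.1412  0.3577 -0.1736] [-0.044  0.003 -0.222]
[ 0.1896  0.441  -0.1324] [-0.053  0.003 -0.268]
```

In the tool's units: 0.44 m is 0.5867, -0.17 m is -0.2267, -0.268 rad is -0.134.

Emit:
drive_effector:
  steps: {"finger_gap":[0,0,0,0,0,0,0,0,0,0,0,0,0,0,0,0,0],"x":[0,0,0,0,0.16,0.16,0.16,0.16,0.16,0.16,0.16,0.24,0.24,0.2533,0.2533,0.2533,0.2533],"y":[0,0,0,-0.0133,0.4,0.4,0.4,0.4,0.4,0.4,0.4,0.56,0.56,0.5867,0.5867,0.5867,0.5867],"z":[-0.0533,-0.12,-0.1867,-0.24,-0.2667,-0.2667,-0.2667,-0.2667,-0.2667,-0.2667,-0.2667,-0.2533,-0.2533,-0.2267,-0.2,-0.2,-0.2],"drx":[0,0,0,0,-0.02,-0.02,-0.02,-0.02,-0.02,-0.02,-0.02,-0.025,-0.025,-0.0265,-0.0265,-0.0265,-0.0265],"dry":[0,0,0,0,0,0,0,0,0,0,0,0,0,0,0,0,0],"drz":[0,0,0,0,-0.1,-0.1,-0.1,-0.1,-0.1,-0.1,-0.1,-0.13,-0.13,-0.134,-0.134,-0.134,-0.134]}

```text
clock: 4.9
tcp_pos: [0.4445, 0.2424, 0.1865]
tool_rot: [0.099, 0.063, 0.993, -0.007]
wrist_force: [0.1, -0.9, -0.7]
grip_width: 0.51
grip_force: 41.5
```

Run:
```python
from h import *
p,d,W=wristcloud();cv2.imwrite("pics/w2.png",p)
W=cloud("top",capture("top")[1]);WS=cloud("scene",capture("scene")[1])
o=robot.get_obs();print(o["grip_width"],o["tcp_pos"])
plant([(.4588,.2403,.11,172.7,-.2),(.4588,.2403,.085,172.7,-.2)])
```

```text
0.5111781155654065 [0.44574947 0.24210821 0.18768336]
[ 0.0027 -0.0002  0.0787] [ 0.     0.002 -0.002]
[ 0.0077 -0.0002  0.1032] [ 0.     0.002 -0.002]
```

View pics/w2.png

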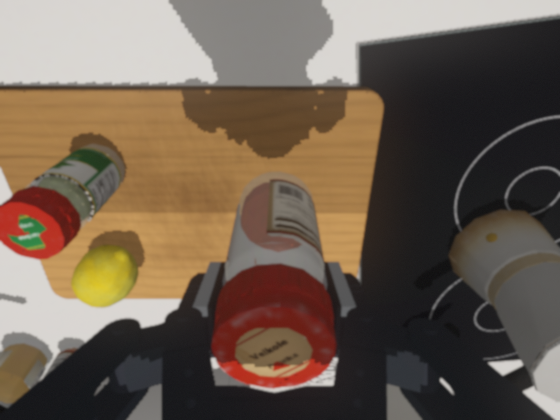

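Wrist view: the jar is held firmly at (275,320) above the free board area, clear of the board jar at (60,210) and the lemon at (105,275).

In the tool's units: 0.103 m is 0.1373, 0.1 m is 0.1333.

Emit:
drive_effector:
  steps: {"finger_gap":[0,0,0,0,0,0],"x":[0.0027,0.0053,0.0093,0.0103,0.0107,0.0107],"y":[0,0,0,0,0,0],"z":[0.0533,0.1067,0.1267,0.1333,0.1373,0.1373],"drx":[0,0,0,0,0,0],"dry":[0,0,0,0,0,0],"drz":[0,0,0,0,0,0]}

```text
clock: 5.65
tcp_pos: [0.4584, 0.2412, 0.0848]
tool_rot: [0.101, 0.064, 0.993, -0.006]
wrist_force: [0.6, 0.7, -0.6]
grip_width: 0.509
grip_force: 41.5
```

In the tool's units: 0.002 m is 0.0027, 0.001 m is 0.0013.

Emit:
drive_effector:
  steps: {"finger_gap":[0,0,0],"x":[0,0,0],"y":[0,0,0],"z":[0.0013,0.0027,0.0027],"drx":[0,0,0],"dry":[0,0,0],"drz":[0,0,0]}

```text
clock: 5.95
tcp_pos: [0.4594, 0.2416, 0.084]
tool_rot: [0.102, 0.064, 0.993, -0.006]
wrist_force: [-4.4, -1.0, 15.6]
grip_width: 0.512
grip_force: 42.2
```

In the tool's units: -0.13 m is -0.1733, -0.09 m is -0.12.

Emit:
drive_effector:
  steps: {"finger_gap":[0.8,0.8,1,1,1,1,1],"x":[0,0,0,0,0,0,0],"y":[0,0,0,0,0,0,0],"z":[0,0,0,-0.0533,-0.12,-0.1733,-0.1733],"drx":[0,0,0,0,0,0,0],"dry":[0,0,0,0,0,0,0],"drz":[0,0,0,0,0,0,0]}

```text
clock: 6.65
tcp_pos: [0.4343, 0.2459, 0.2145]
tool_rot: [0.103, 0.063, 0.993, -0.004]
wrist_force: [0.8, 1.1, -0.4]
grip_width: 1.002
grip_force: 0.0
```

Run:
```python
from h import *
p,d,W=wristcloud();cv2.imwrite("pics/w3.png",p);p,dT=capture("top");p,dS=capture("scene")
for n,A in(("w",W),("s",cloud("scene",dS)),("t",cloud("top",dT))):
    m=(A[...,2]>.11)&(A[...,2]<.14)&(np.hypot(A[...,0]-.453,A[...,1]-.241)<.045);P=A[m]
    if len(P):print(n,len(P),P.min(0),P.max(0))
    m=(A[...,2]>.035)&(A[...,2]<.09)&(np.hypot(A[...,0]-.553,A[...,1]-.22)<.045);P=A[m]
    if len(P):print(n,"g",len(P),P.min(0),P.max(0))
plant([(.553,.220,.16,205,0),(.553,.22,.036,205,0)])
```

```text
w 3180 [0.43046916 0.22048203 0.11000654] [0.47486407 0.26491672 0.13004193]
w g 1842 [0.5247468  0.19152106 0.03569632] [0.57815662 0.24639862 0.08048901]
s 286 [0.43089573 0.21863551 0.11004517] [0.47567576 0.26633409 0.13348423]
s g 314 [0.52460226 0.1919566  0.03810076] [0.58086273 0.24333939 0.08123785]
t 199 [0.43294259 0.22135579 0.11066249] [0.47419026 0.26585636 0.13670391]
t g 250 [0.52515925 0.19427036 0.03969658] [0.58150849 0.24754639 0.0816424 ]
[-0.1109 -0.0087  0.0723] [-0.057  0.195 -0.562]
[-0.0863 -0.0087  0.1938] [-0.057  0.195 -0.562]
```

In the tool's units: 0.2 m is 0.2667, -0.03 m is -0.04, 0.05 rad is 0.025.

Emit:
drive_effector:
  steps: {"finger_gap":[1,1,1,1,1,1,1,1,1,1,0,0,0,0,0],"x":[-0.04,-0.0933,-0.1333,-0.1467,-0.1467,-0.136,-0.1253,-0.1147,-0.1133,-0.1133,-0.1133,-0.1133,-0.1133,-0.1133,-0.1133],"y":[0,-0.004,-0.008,-0.012,-0.012,-0.012,-0.012,-0.012,-0.012,-0.012,-0.012,-0.012,-0.012,-0.012,-0.012],"z":[0.0133,0.04,0.08,0.096,0.096,0.1533,0.2067,0.2533,0.2667,0.2667,0.2667,0.2667,0.2667,0.2667,0.2667],"drx":[-0.0075,-0.015,-0.0225,-0.0285,-0.0285,-0.0285,-0.0285,-0.0285,-0.0285,-0.0285,-0.0285,-0.0285,-0.0285,-0.0285,-0.0285],"dry":[0.025,0.05,0.075,0.0975,0.0975,0.0975,0.0975,0.0975,0.0975,0.0975,0.0975,0.0975,0.0975,0.0975,0.0975],"drz":[-0.07,-0.14,-0.21,-0.281,-0.281,-0.281,-0.281,-0.281,-0.281,-0.281,-0.281,-0.281,-0.281,-0.281,-0.281]}
  clamp_n: 30

```text
clock: 8.3
tcp_pos: [0.5546, 0.2202, 0.0324]
tool_rot: [0.002, -0.216, 0.976, 0.0]
wrist_force: [-1.4, -0.5, 8.4]
grip_width: 0.626
grip_force: 30.1
```

Run:
```python
from h import *
o=robot.get_obs();x,y,z=o["tcp_pos"];g=bx(-.035,-.005);print(g,x,y,z)
plant([(x,y,z+.2,205,0),(.42,-.15,z+.2,165,-.1),(*(g-.02*EX),.21,157,-.2),(*g,.026,157,-.2)])
```

```text
[ 0.45811289 -0.23368659] 0.5545999829380198 0.22019314037590335 0.032355799436945575
[-7.e-04 -1.e-04 -2.e-01] [-0.     0.004 -0.   ]
[ 0.2776 -0.2788 -0.2009] [ 0.036 -0.092  0.697]
[ 0.2919 -0.3559 -0.1786] [ 0.085 -0.185  0.834]
[ 0.2791 -0.3707  0.0055] [ 0.085 -0.185  0.834]
```

Run:
```python
from h import *
g=bx(-.012,-.005)
plant([(*(g-.035*EX),.21,157,-.2),(*(g-.01*EX),.08,157,-.2),(*g,.035,157,-.2)])
```

```text
[ 0.2865 -0.3619 -0.1785] [ 0.085 -0.185  0.834]
[ 0.2702 -0.3804 -0.0485] [ 0.085 -0.185  0.834]
[ 0.2637 -0.3878 -0.0035] [ 0.085 -0.185  0.834]
```

Emit:
drive_effector:
  steps: {"finger_gap":[0,0,0,0,0,0,0,0,0,0,0,0,0,0,0,0,0,0],"x":[0,0,0,0.0267,0.3707,0.3707,0.3707,0.3707,0.3707,0.3707,0.3707,0.3707,0.3707,0.38,0.38,0.38,0.38,0.38],"y":[0,0,0,-0.0267,-0.372,-0.372,-0.372,-0.372,-0.372,-0.372,-0.372,-0.372,-0.372,-0.4733,-0.4733,-0.4733,-0.4733,-0.4733],"z":[-0.0533,-0.12,-0.1867,-0.2533,-0.2667,-0.2667,-0.2667,-0.2667,-0.2667,-0.2667,-0.2667,-0.2667,-0.2667,-0.24,-0.24,-0.24,-0.24,-0.24],"drx":[0,0,0,0,0.018,0.018,0.018,0.018,0.018,0.018,0.018,0.018,0.018,0.0425,0.0425,0.0425,0.0425,0.0425],"dry":[0,0,0,0,-0.046,-0.046,-0.046,-0.046,-0.046,-0.046,-0.046,-0.046,-0.046,-0.0925,-0.0925,-0.0925,-0.0925,-0.0925],"drz":[0,0,0,0.025,0.3485,0.3485,0.3485,0.3485,0.3485,0.3485,0.3485,0.3485,0.3485,0.417,0.417,0.417,0.417,0.417]}

```text
clock: 10.1
tcp_pos: [0.445, -0.2213, 0.2103]
tool_rot: [0.096, 0.197, 0.975, -0.02]
wrist_force: [-0.8, -0.4, -0.2]
grip_width: 0.626
grip_force: 32.3
```

Run:
```python
from h import *
g=bx(-.012,-.005)
plant([(*(g-.035*EX),.21,157,-.2),(*(g-.01*EX),.08,157,-.2),(*g,.035,157,-.2)])
```

```text
[-0.0048 -0.0063  0.0013] [-0.001 -0.003  0.002]
[-0.0038 -0.0061  0.1337] [-0.001 -0.003  0.002]
[-0.0047 -0.006   0.1798] [-0.001 -0.003  0.002]
```

In the tool's units: 0.18 m is 0.24, 0.175 m is 0.2333.

Emit:
drive_effector:
  steps: {"finger_gap":[0,0,0,0,0,0,0,0],"x":[-0.0053,-0.0053,-0.0053,-0.0053,-0.0067,-0.0067,-0.0067,-0.0067],"y":[-0.008,-0.008,-0.008,-0.008,-0.008,-0.008,-0.008,-0.008],"z":[0.0533,0.1067,0.1533,0.1933,0.22,0.2333,0.24,0.24],"drx":[0,0,0,0,0,0,0,0],"dry":[0,0,0,0,0,0,0,0],"drz":[0,0,0,0,0,0,0,0]}

```text
clock: 10.9
tcp_pos: [0.4796, -0.2437, 0.0346]
tool_rot: [0.096, 0.198, 0.975, -0.021]
wrist_force: [0.1, -0.1, -0.1]
grip_width: 0.626
grip_force: 32.3
```

In the tool's units: -0.18 m is -0.24, -0.14 m is -0.1867.

Emit:
drive_effector:
  steps: {"finger_gap":[0,0,0,0.8,0.9,0.9,0.9,0.9,0.9,0.9,0.9],"x":[0,0,0,0,0,0,0,0,0,0,0],"y":[0,0,0,0,0,0,0,0,0,0,0],"z":[0.0027,0.0053,0.0053,0.0053,0.004,0.004,-0.0533,-0.12,-0.1867,-0.24,-0.24],"drx":[0,0,0,0,0,0,0,0,0,0,0],"dry":[0,0,0,0,0,0,0,0,0,0,0],"drz":[0,0,0,0,0,0,0,0,0,0,0]}

```text
clock: 12.0
tcp_pos: [0.4489, -0.2314, 0.2166]
tool_rot: [0.1, 0.198, 0.975, -0.023]
wrist_force: [0.2, -0.9, -0.2]
grip_width: 0.906
grip_force: 0.0
```

Run:
```python
from h import *
p,d,W=wristcloud();cv2.imwrite("pics/w4.png",p)
G=bx(.0535,.164);o=robot.get_obs();print(G,o["q"].round(2))
plant([(*bx(-.05,.19),.25,110,-.1),(*bx(.03,.164),.25,67.1,0),(*G,.23,67.1,0)])
```

```text
[ 0.60539975 -0.11244372] [-0.65  0.1  -0.47  0.81  0.05 -0.25]
[-0.0025  0.1961 -0.0371] [0.121 0.099 0.812]
[-0.0809  0.1702 -0.0209] [0.156 0.162 1.564]
[-0.0999  0.1703  0.0034] [0.156 0.162 1.564]
```

View pics/w4.png

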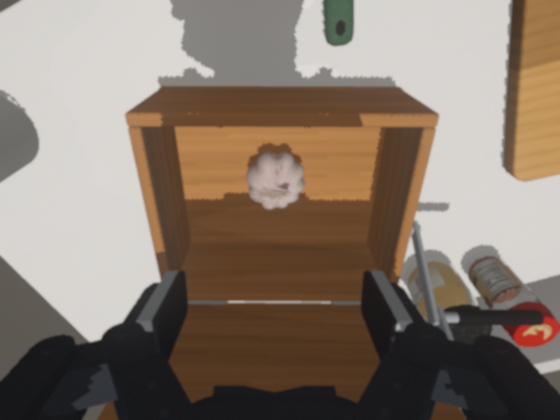

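Wrist view: the garlic stands upright in the box at (275,180). The bar shows at (445–543,318) beside the lid, with the back jar and honey behind it at lower height.

Run:
```python
from h import *
plant([(*bx(-.06,.19),.26,112,-.2),(*bx(.0,.175),.26,67.1,-.15),(*bx(.0535,.166),.22,67.1,-.15)])
```

```text
[ 0.0053  0.1961 -0.049 ] [0.154 0.004 0.771]
[-0.0535  0.1812 -0.0368] [0.273 0.044 1.546]
[-0.0979  0.1724  0.0132] [0.273 0.044 1.546]
```

In the tool's units: 0.196 m is 0.2613, 0.19 m is 0.2533, 1.546 rad is 0.773.

Emit:
drive_effector:
  steps: {"finger_gap":[0.5,0.5,0.5,0.5,0.5,0.5,0.5,0.5,0.5,0.5,0.5,0.5,0.5,0.5,0.5,0.5,0.5],"x":[0,0.0067,0.0067,0.0067,0.0067,0.0067,-0.0267,-0.0533,-0.0713,-0.0713,-0.0713,-0.0713,-0.0713,-0.1307,-0.1307,-0.1307,-0.1307],"y":[0.0667,0.1333,0.2,0.2613,0.2613,0.2613,0.2533,0.2467,0.2413,0.2413,0.2413,0.2413,0.2413,0.2293,0.2293,0.2293,0.2293],"z":[-0.0267,-0.0533,-0.0653,-0.0653,-0.0653,-0.0653,-0.0533,-0.0533,-0.0493,-0.0493,-0.0493,-0.0493,-0.0493,0.0173,0.0173,0.0173,0.0173],"drx":[0.01,0.025,0.04,0.06,0.077,0.077,0.1,0.125,0.1365,0.1365,0.1365,0.1365,0.1365,0.1365,0.1365,0.1365,0.1365],"dry":[0,0,0,0,0.002,0.002,0.01,0.02,0.022,0.022,0.022,0.022,0.022,0.022,0.022,0.022,0.022],"drz":[0.05,0.125,0.2,0.275,0.3855,0.3855,0.5,0.65,0.773,0.773,0.773,0.773,0.773,0.773,0.773,0.773,0.773]}

```text
clock: 13.75
tcp_pos: [0.6041, -0.1097, 0.2165]
tool_rot: [0.038, 0.831, 0.552, -0.064]
wrist_force: [-0.3, -0.1, -0.4]
grip_width: 0.5
grip_force: 0.0
```

Run:
```python
from h import *
p,d,W=wristcloud();cv2.imwrite("pics/w5.png",p);p,dT=capture("scene")
o=robot.get_obs();print(o["q"].round(2),o["tcp_pos"],((o["tcp_pos"][:2]-C)@EX),((o["tcp_pos"][:2]-C)@EY))
for A in(W,cloud("scene",dT)):
    L=np.stack([(A[...,:2]-C)@EX,(A[...,:2]-C)@EY,A[...,2]],-1)
    B=L[(L[...,1]>.138)&(L[...,1]<.21)&(L[...,2]>.14)&(L[...,2]<.163)&(L[...,0]<.08)&(L[...,0]>.02)];print(len(B))
    if len(B):print(B.min(0),B.max(0),B.mean(0),np.polyfit(B[:,1],B[:,0],1))
plant([(*bx(.0535,.166),.22,67.1,-.15),(*bx(.0535,.166),.128,67.1,-.15)])
cv2.imwrite("pics/s5.png",p)
```

```text
[-0.22  0.51  0.13  1.23 -0.15  1.75] [ 0.60454085 -0.10946292  0.21775651] 0.05154889147202651 0.1664116571100813
1659
[0.0488703  0.13800313 0.14594431] [0.06053909 0.19748029 0.15774816] [0.05451218 0.17066978 0.1546395 ] [0.00283574 0.05402821]
116
[0.0480174  0.13871645 0.1496241 ] [0.06105606 0.19796387 0.15922472] [0.05337277 0.16593451 0.15548727] [-0.00889246  0.05484833]
[-0.0007  0.0019 -0.0022] [-0.005 -0.001  0.002]
[0.0129 0.0024 0.0888] [-0.005 -0.001  0.002]
```

View pics/w5.png

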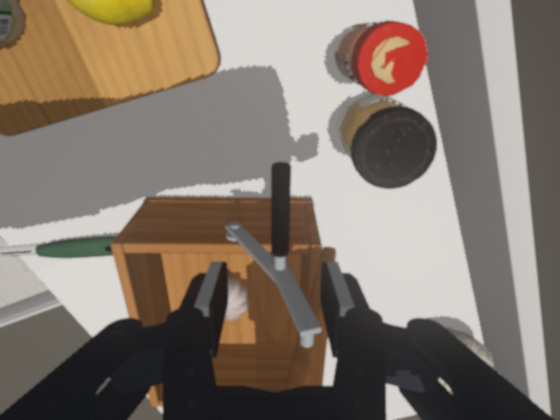

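Wrist view: the fingers straddle the bar's line (bar along column 281, rows 165–255, beyond the gap centre), parallel to the pads. The honey jar (393,147) and back jar (391,58) are well away.

In the tool's units: 0.087 m is 0.116, 0.003 m is 0.004.

Emit:
drive_effector:
  steps: {"finger_gap":[0.5,0.5,0.5,0.5,0.5,0,0,0,0,0],"x":[0.0067,0.0133,0.0173,0.0173,0.0173,0.0173,0.0173,0.0173,0.0173,0.0173],"y":[0.004,0.004,0.004,0.004,0.004,0.004,0.004,0.004,0.004,0.004],"z":[0.0467,0.0867,0.1067,0.116,0.116,0.116,0.116,0.116,0.116,0.116],"drx":[0,0,0,0,0,0,0,0,0,0],"dry":[0,0,0,0,0,0,0,0,0,0],"drz":[0,0,0,0,0,0,0,0,0,0]}
  clamp_n: 30

```text
clock: 14.85
tcp_pos: [0.6075, -0.1109, 0.1304]
tool_rot: [0.039, 0.831, 0.551, -0.063]
wrist_force: [-2.2, 1.7, 5.9]
grip_width: 0.127
grip_force: 29.2
```

Run:
```python
from h import *
o=robot.get_obs();t=o["tcp_pos"];R=rot(o);print("own",(t[:2]-C)@EX,(t[:2]-C)@EY,t[2])
th0=2.11
for th in np.r_[2.11,2.0,1.9,1.8,1.7:-.15:-.2,-.11]:
    f=.075*(np.cos(th)-np.cos(th0));u=.075*(np.sin(th)-np.sin(th0))
    print(round(th,2),(R.T@np.r_[-EX*f,u]).round(4))
```

```text
own 0.05488218378765323 0.1662481580374684 0.13038207629265924
2.11 [0. 0. 0.]
2.0 [-0.0006 -0.0073 -0.0038]
1.9 [-0.001  -0.0143 -0.0065]
1.8 [-0.0013 -0.0215 -0.0085]
1.7 [-0.0015 -0.0289 -0.0098]
1.5 [-0.0015 -0.0439 -0.0102]
1.3 [-0.0011 -0.0586 -0.0076]
1.1 [-0.0003 -0.0725 -0.0022]
0.9 [ 0.0009 -0.0851  0.0059]
0.7 [ 0.0024 -0.0958  0.0163]
0.5 [ 0.0043 -0.1042  0.0285]
0.3 [ 0.0063 -0.11    0.0422]
0.1 [ 0.0085 -0.1129  0.0567]
-0.1 [ 0.0107 -0.1128  0.0715]
-0.11 [ 0.0108 -0.1128  0.0723]
```

The manual's scale: shifts go in shares of 0.75 m and turns go in shares of 2 rad. Converting my numbers, -0.0215 m is -0.0287, -0.0179 m is -0.0239.

Emit:
drive_effector:
  steps: {"finger_gap":[0,0,0,0,0,0,0,0],"x":[0,-0.0004,-0.0008,-0.0011,-0.0013,-0.0016,-0.0017,-0.0017],"y":[-0.0033,-0.0067,-0.0097,-0.0144,-0.0191,-0.0239,-0.0287,-0.0287],"z":[-0.0019,-0.0036,-0.0051,-0.0071,-0.0087,-0.0101,-0.0113,-0.0113],"drx":[0,0,0,0,0,0,0,0],"dry":[0,0,0,0,0,0,0,0],"drz":[0,0,0,0,0,0,0,0]}

```text
clock: 15.65
tcp_pos: [0.5891, -0.103, 0.1397]
tool_rot: [0.041, 0.831, 0.551, -0.062]
wrist_force: [3.1, -0.3, 9.1]
grip_width: 0.126
grip_force: 30.5
```

Run:
```python
from h import *
o=robot.get_obs();t=o["tcp_pos"];R=rot(o);print("own",(t[:2]-C)@EX,(t[:2]-C)@EY,t[2])
th0=1.8
for th in np.arange(1.75,.6,-.05):
    f=.075*(np.cos(th)-np.cos(th0));u=.075*(np.sin(th)-np.sin(th0))
    print(round(th,2),(R.T@np.r_[-EX*f,u]).round(4))
p,d=capture("scene");cv2.imwrite("pics/s6.png",p)
```

```text
own 0.03480625942517998 0.16630328423218046 0.1396979914158677
1.75 [-0.0001 -0.0037 -0.0007]
1.7 [-0.0002 -0.0074 -0.0013]
1.65 [-0.0003 -0.0111 -0.0017]
1.6 [-0.0003 -0.0149 -0.0019]
1.55 [-0.0003 -0.0186 -0.0019]
1.5 [-0.0003 -0.0223 -0.0017]
1.45 [-0.0002 -0.0261 -0.0014]
1.4 [-0.0001 -0.0298 -0.0008]
1.35 [-0.     -0.0335 -0.0001]
1.3 [ 0.0001 -0.0371  0.0008]
1.25 [ 0.0003 -0.0407  0.0019]
1.2 [ 0.0005 -0.0442  0.0031]
1.15 [ 0.0007 -0.0477  0.0046]
1.1 [ 0.0009 -0.0511  0.0062]
1.05 [ 0.0012 -0.0544  0.0079]
1.0 [ 0.0015 -0.0576  0.0099]
0.95 [ 0.0018 -0.0607  0.0119]
0.9 [ 0.0021 -0.0637  0.0142]
0.85 [ 0.0025 -0.0665  0.0166]
0.8 [ 0.0028 -0.0693  0.0191]
0.75 [ 0.0032 -0.0719  0.0217]
0.7 [ 0.0037 -0.0744  0.0245]
0.65 [ 0.0041 -0.0767  0.0274]
```

View pics/s6.png

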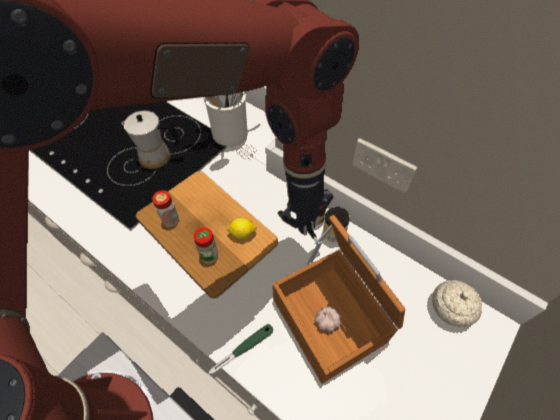

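Scene view: the jar stands on the board at (165,210), the garlic is in the box at (328,320). The gripper at (310,215) has the stay's knee past centre, the lid still up.

In the tool's units: -0.0576 m is -0.0768, -0.0544 m is -0.0725.

Emit:
drive_effector:
  steps: {"finger_gap":[0,0,0,0,0,0,0,0,0,0,0,0,0,0,0,0,0],"x":[-0.0001,-0.0003,-0.0004,-0.0004,-0.0004,-0.0004,-0.0003,-0.0001,0,0.0001,0.0004,0.0007,0.0009,0.0012,0.0016,0.002,0.002],"y":[-0.0049,-0.0099,-0.0148,-0.0199,-0.0248,-0.0297,-0.0348,-0.0397,-0.0447,-0.0495,-0.0543,-0.0589,-0.0636,-0.0681,-0.0725,-0.0768,-0.0768],"z":[-0.0009,-0.0017,-0.0023,-0.0025,-0.0025,-0.0023,-0.0019,-0.0011,-0.0001,0.0011,0.0025,0.0041,0.0061,0.0083,0.0105,0.0132,0.0132],"drx":[0,0,0,0,0,0,0,0,0,0,0,0,0,0,0,0,0],"dry":[0,0,0,0,0,0,0,0,0,0,0,0,0,0,0,0,0],"drz":[0,0,0,0,0,0,0,0,0,0,0,0,0,0,0,0,0]}

```text
clock: 17.4
tcp_pos: [0.5335, -0.0799, 0.1273]
tool_rot: [0.038, 0.831, 0.551, -0.064]
wrist_force: [3.9, 2.2, -4.3]
grip_width: 0.127
grip_force: 30.9
```

Run:
```python
from h import *
o=robot.get_obs();t=o["tcp_pos"];R=rot(o);print("own",(t[:2]-C)@EX,(t[:2]-C)@EY,t[2])
th0=1.0
for th in np.arange(.95,-.12,-.05):
    f=.075*(np.cos(th)-np.cos(th0));u=.075*(np.sin(th)-np.sin(th0))
    print(round(th,2),(R.T@np.r_[-EX*f,u]).round(4))
```

```text
own -0.02541547738270243 0.16597870976520637 0.1272576694356787
0.95 [ 0.0003 -0.0031  0.0021]
0.9 [ 0.0007 -0.0061  0.0044]
0.85 [ 0.001  -0.0089  0.0068]
0.8 [ 0.0014 -0.0117  0.0093]
0.75 [ 0.0018 -0.0143  0.012 ]
0.7 [ 0.0022 -0.0167  0.0147]
0.65 [ 0.0026 -0.0191  0.0177]
0.6 [ 0.0031 -0.0212  0.0207]
0.55 [ 0.0036 -0.0233  0.0238]
0.5 [ 0.0041 -0.0251  0.027 ]
0.45 [ 0.0045 -0.0268  0.0303]
0.4 [ 0.0051 -0.0283  0.0337]
0.35 [ 0.0056 -0.0297  0.0372]
0.3 [ 0.0061 -0.0308  0.0407]
0.25 [ 0.0066 -0.0318  0.0443]
0.2 [ 0.0072 -0.0326  0.0479]
0.15 [ 0.0077 -0.0333  0.0516]
0.1 [ 0.0083 -0.0337  0.0552]
0.05 [ 0.0088 -0.034   0.0589]
-0.0 [ 0.0094 -0.034   0.0626]
-0.05 [ 0.01   -0.0339  0.0664]
-0.1 [ 0.0105 -0.0336  0.07  ]
```

In the tool's units: 0.0479 m is 0.0639, 0.0443 m is 0.0591.

Emit:
drive_effector:
  steps: {"finger_gap":[0,0,0,0,0,0,0,0,0,0,0,0,0,0,0,0,0],"x":[0.0004,0.0009,0.0013,0.0019,0.0024,0.0029,0.0035,0.0041,0.0048,0.0055,0.006,0.0068,0.0075,0.0081,0.0088,0.0096,0.0096],"y":[-0.0041,-0.0081,-0.0119,-0.0156,-0.0191,-0.0223,-0.0255,-0.0283,-0.0311,-0.0335,-0.0357,-0.0377,-0.0396,-0.0411,-0.0424,-0.0435,-0.0435],"z":[0.0028,0.0059,0.0091,0.0124,0.016,0.0196,0.0236,0.0276,0.0317,0.036,0.0404,0.0449,0.0496,0.0543,0.0591,0.0639,0.0639],"drx":[0,0,0,0,0,0,0,0,0,0,0,0,0,0,0,0,0],"dry":[0,0,0,0,0,0,0,0,0,0,0,0,0,0,0,0,0],"drz":[0,0,0,0,0,0,0,0,0,0,0,0,0,0,0,0,0]}

```text
clock: 19.1
tcp_pos: [0.5039, -0.0675, 0.0791]
tool_rot: [0.039, 0.831, 0.551, -0.064]
wrist_force: [3.8, -1.9, -3.6]
grip_width: 0.121
grip_force: 31.4
```

Run:
```python
from h import *
o=robot.get_obs();t=o["tcp_pos"];R=rot(o);print("own",(t[:2]-C)@EX,(t[:2]-C)@EY,t[2])
A=cloud("scene",capture("scene")[1]);L=np.stack([(A[...,:2]-C)@EX,(A[...,:2]-C)@EY,A[...,2]],-1)
m=(abs(L[...,1])<.09)&(L[...,0]>-.05)&(L[...,0]<.08)&(L[...,2]<.3)&(L[...,2]>.09);B=L[m];k=np.polyfit(B[:,0],B[:,2],1);print("lid slope deg",np.degrees(np.arctan(k)),len(B),np.std(B[:,2]-np.polyval(k,B[:,0])))
```

```text
own -0.0574838385435217 0.1659497168344419 0.07911754410983961
lid slope deg [-10.89579162   7.45945787] 4699 0.0012433503432262734
```

In the tool's units: 0.0229 m is 0.0305, 0.0221 m is 0.0295.

Emit:
drive_effector:
  steps: {"finger_gap":[0,0,0,0,0,0,0,0,0,0,0,0,0,0],"x":[0.0004,0.0007,0.0011,0.0015,0.0019,0.0021,0.0025,0.0029,0.0033,0.0037,0.004,0.0044,0.0045,0.0045],"y":[-0.0005,-0.0009,-0.0012,-0.0015,-0.0017,-0.0019,-0.0019,-0.0019,-0.0019,-0.0017,-0.0016,-0.0013,-0.0013,-0.0013],"z":[0.0024,0.0049,0.0073,0.0097,0.0123,0.0147,0.0171,0.0196,0.0221,0.0247,0.0271,0.0295,0.0305,0.0305],"drx":[0,0,0,0,0,0,0,0,0,0,0,0,0,0],"dry":[0,0,0,0,0,0,0,0,0,0,0,0,0,0],"drz":[0,0,0,0,0,0,0,0,0,0,0,0,0,0]}

```text
clock: 20.55
tcp_pos: [0.5028, -0.0669, 0.0563]
tool_rot: [0.039, 0.831, 0.551, -0.064]
wrist_force: [0.7, -1.1, -2.9]
grip_width: 0.13
grip_force: 32.6
```

Create lid.py:
```python
from h import *
o=robot.get_obs();t=o["tcp_pos"];print("own",(t[:2]-C)@EX,(t[:2]-C)@EY,t[2],o["wrist_force"])
A=cloud("scene",capture("scene")[1]);L=np.stack([(A[...,:2]-C)@EX,(A[...,:2]-C)@EY,A[...,2]],-1)
m=(abs(L[...,1])<.09)&(L[...,0]>-.07)&(L[...,0]<.08)&(L[...,2]<.3)&(L[...,2]>.09);B=L[m];k=np.polyfit(B[:,0],B[:,2],1);print("lid slope deg",np.degrees(np.arctan(k[0])),k[1],len(B),np.std(B[:,2]-np.polyval(k,B[:,0])))
```

```bash
python3 lid.py
```

```text
own -0.05872179417957731 0.16599726008413815 0.056267686544115667 [ 0.6504521  -1.11042984 -2.85493724]
lid slope deg -0.7494097954311959 0.1143669568596108 5705 0.0013988967037368218
```

In the tool's units: 0.003 m is 0.004, 0.002 m is 0.0027.

Emit:
drive_effector:
  steps: {"finger_gap":[0,0,0,0],"x":[0.0003,0.0004,0.0005,0.0005],"y":[0,0,0,0],"z":[0.0013,0.0027,0.004,0.004],"drx":[0,0,0,0],"dry":[0,0,0,0],"drz":[0,0,0,0]}

```text
clock: 21.0
tcp_pos: [0.5031, -0.067, 0.0538]
tool_rot: [0.039, 0.831, 0.551, -0.063]
wrist_force: [-1.5, 1.3, 6.3]
grip_width: 0.128
grip_force: 33.3
```

```bash
python3 lid.py
```

```text
own -0.05836079073241333 0.1660396094460087 0.053846622203579844 [-1.53259155  1.31668203  6.29043529]
lid slope deg -0.0030493134407729087 0.1131132345168206 5710 0.0013622540199923082
```

The lid is flat and the force has reversed onto the stop. Now I'll release and retreat.

In the tool's units: -0.2 m is -0.2667, -0.19 m is -0.2533.

Emit:
drive_effector:
  steps: {"finger_gap":[0.3,0.5,0.5,0.5,0.5,0.5,0.5,0.5,0.5,0.5,0.5],"x":[0,0,0,0,0,0,0,0.0667,0.1333,0.1333,0.1333],"y":[0,0,0,0,0,0,0,0,0,0,0],"z":[0,0,0,-0.0267,-0.0667,-0.1333,-0.2,-0.2533,-0.2667,-0.2667,-0.2667],"drx":[0,0,0,0,0,0,0,0,0,0,0],"dry":[0,0,0,0,0,0,0,0,0,0,0],"drz":[0,0,0,0,0,0,0,0,0,0,0]}

```text
clock: 22.15
tcp_pos: [0.5546, 0.0528, 0.2363]
tool_rot: [0.039, 0.83, 0.552, -0.063]
wrist_force: [-0.6, -0.7, -0.0]
grip_width: 0.499
grip_force: 0.0
```

```bash
python3 lid.py
```

Run:
```python
from h import *
cv2.imwrite("pics/s9.png",capture("scene")[0])
```

```text
own -0.05762675881050477 0.29641285814187673 0.23626081936068652 [-0.60911398 -0.66615727 -0.01134154]
lid slope deg -0.05646239942204696 0.11313526336628103 5687 0.001372826494111293
```

View pics/s9.png

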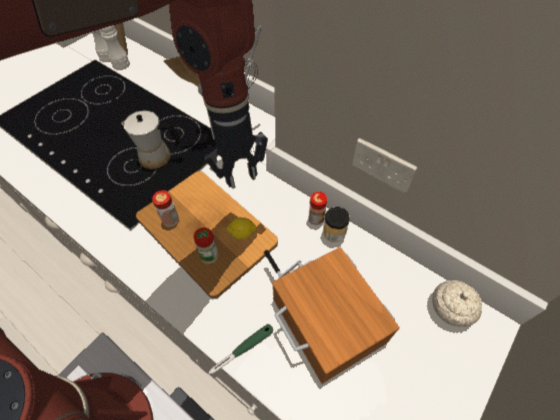

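The scene view shows the lid shut flat at (335,310) and the jar upright on the board at (165,210). The bystanders are in place and the gripper is clear of everything.

```bash
python3 -c "
from bench import robot, ticket, capture, camera_params
print(ticket.finish_job())"
```

```text
the job is handed in; nothing more can be done
None
```

The job is handed in at about 22 s of the 72 s allowed: the jar stands upright on the board, the garlic is in the box, and the stay is unlocked with the lid lowered fully shut. Nothing else was moved as far as the last picture shows, and no verdict came back.

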